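# Hang the swing-out pegboard leaf on its pintles

### The arm

A 6-joint arm with a two-finger parallel gripper is mounted at the origin on the work surface. World frame = base frame: x ahead of the robot, y to its left, z up, the work surface at z = 0. Lengths are in m, angles in rad, forces in N, time in s.
With the tool pointing down it reaches from about 0.35 to 0.775 m from the base axis. Payload 5.5 kg.
Tool frame: the origin (TCP) lies between the finger pads; the fingertips stand 22 mm ahead of it and the grasp point (between the pads) lies 3 mm ahead of it; z points along the fingers, y is the line along which they close (so a half turn about z gives the same grasp; the last joint's range is limited). The gripper opens to 85 mm and grips with 20 to 120 N. Pads are 22 mm wide; open, the fingers measure 114 mm over their backs; the gripper's body (76 mm by 85 mm) begins 54 mm behind the grasp point. The pads swing forward as they close: fully open they stand 13 mm farther back than shut.
Start: joints at [-1.465, 0.313, 0.046, 1.304, 0, 1.431], TCP at [0.14, -0.558, 0.253] pointing down, gripper open.
Joint ranges: [-2.76, 2.76], [-0.86, 1.69], [-1.03, 1.26], [-2.2, 2.34], [-1.47, 1.5], [-3.14, 3.14]. Speed limits (rad/s): [2.57, 2.57, 3.14, 3.14, 3.14, 3.14].

### API

Orientations are given as a unit quaternion [w, x, y, z].
In Python, from workcell import env, eyes gives the robot as it stands (env), with the cameras (eyes).
- The arm moves only by the shell command python3 nudge.py FILE [OPENING] [FORCE], which reads ROWS from the file FILE. ROWS is a JSON list of rows, 1 to 8 of them, each of 6 numbers: dx, dy, dz in m, then a rotation vector rx, ry, rz in rad; each row is the pose to reach, as a shift and turn from the pose commanded when the command began, along the tool's axes at that moment; what a row does not reach only later rows make up. A row lasts 1/8 s, in which the tool goes at most 0.0625 m and 0.188 rad, less where a joint would pass 70% of its speed; a pose out of reach is approached as far as the arm can. OPENING is the finger opening in m, set as the command begins (- or left out keeps the last). The fingers move at their own pace and stop on an object; FORCE is the grip in N (left out, the last holds). Time passes only in rows, so rows that do not move let the fingers close. It prints the time, the measured TCP pose, the force, the opening and the grip force at its end. Input that does not fit is refused with a message, and nothing moves.
- env.get_state(): the state, without advancing time (a new reading comes with each control period).
- eyes.read_camera(name): name is "scene" or "side" or "wrist"; returns a dict with "image" (480x640x3 uint8, red, green, blue), "K" (3x3 intrinsics, pixels), "R" (3x3) and "t" (3): a world point X has camera coordinates R X + t. Camera axes: x right, y down, z forward; pixel columns grow to the right and rows downward; lengths in m; the calibration is good to about 2 mm. The wrist camera is an equidistant fisheye: a pixel r from the principal point sees the ray r / f radians off the axis. A picture is of the moment at which its call begins. There is no depth.
- env.hand_in(): hands the job in; it is judged then, once.
The state is a dict: "clock": time; "joint_pos": joint angles; "qvel": joint speeds; "tau": joint torques, N m; "tcp_pos": TCP position; "orientation": TCP orientation; "wrist_force": force on the tool from outside, world axes, zero at the start; "ft_torque": the same for the moment, N m; "finger_gap": finger opening in m; "grip_force": force on a finger pad.
Only numpy, scipy, OpenCV 4.12 (cv2) and the standard library are available. Lean on these libraries where they do the work, as an engineer would, in place of code of your own. Each camera call takes 0.05 s, during which the arm holds its last target. There are 200 camera calls.

### The job

Lift the small pegboard leaf out of its wooden rack and hang it on the stand: lower it so that both hinge sockets go over the two upright pintles together and sit fully home on their shoulders, then let go and leave it hanging still. The hinge post is clamped at an unknown place along the stand, so feel for it gently, without knocking or forcing it, and leave the other things on the bench where they are.

Things in the scene. Friction and masses are not known exactly. Their poses are not given: they have to be found in the camera images.
- leaf: Loose pegboard leaf: green plywood panel 150 x 12 x 170 mm (its x, y, z), 0.22-0.45 kg, peg holes, upright in the rack's slot. Origin: centre of its underside; z up. Two steel hinge sockets (open tubes, bore 11, outside 18, 18 mm long) on its -x edge share an upright axis at x -85, y 0 mm, spanning z 20-38 and 130-148. Two hooks stick out 26 mm from its +y face at z 91-104, x -10 and 50 mm.
- leaf_top (a point): Middle of the leaf's top edge (leaf 0, 0, 170 mm); axes as the leaf's. Grip here from above, pinching the 12 mm thickness; both faces are bare from z 106 mm up to the top, apart from the sockets' 1 mm straps near the -x edge. The leaf's centre of mass is within 8 mm of mid width.
- socket_low (a point): Centre of the lower mouth of the leaf's lower hinge socket (leaf x -85, y 0, z 20 mm); axes as the leaf's.
- socket_high (a point): Centre of the lower mouth of the leaf's upper hinge socket (leaf x -85, y 0, z 130 mm); axes as the leaf's.
- stand: Fixed plywood base plate 170 x 120 x 12 mm (x, y, z) with a dark steel hinge post bearing two upright steel pintles, one above the other. Origin: centre of its underside, z up; x points from the post to the side where the leaf will hang. A fully seated socket's lower mouth rests on its pintle's shoulder, the leaf's underside then being at z 40 mm. The leaf may hang at any swing angle.
- pintle_low (a point): Centre of the lower pintle's shoulder IF the post were at mid slot (stand 20, 0, 60 mm; stand's axes). The post is really clamped anywhere within 12 mm of that along stand x, unreported, different each time: look or feel. A socket tube brought sideways against a pintle stops with the axes 13 mm apart. The clamp withstands 25 N.
- pintle_high (a point): The same for the upper pintle (stand 20, 0, 170 mm). Pintles: 8 mm across, 22 mm tall, top 8 mm tapering to 3 mm; shoulders 12 mm across. Each shoulder ends a 10 mm thick, 10 mm wide arm running 32 mm back (-x) to the post, a 16 mm square upright centred 40 mm behind the pintles, 192 mm tall, with a clamp foot 44 x 80 mm, top at z 29 mm.
- rack: Fixed wooden block 120 x 75 x 40 mm (x, y, z) with a slot along its x, 15 mm wide, floor 12 mm above the table, in which the leaf stands with its axes along the rack's. Origin: centre of the underside.
- crank_wrench: Bystander, not to be disturbed: steel L-shaped crank bolt wrench lying flat, 135 mm shaft, 12 mm thick. Origin: on its underside near the middle.
- multitool: Bystander, not to be disturbed: black plastic folding multitool lying flat, 90 x 34 x 18 mm. Origin: on its underside near the middle.
- derailleur_cage: Bystander, not to be disturbed: aluminium derailleur cage with two small black wheels lying flat, 110 x 34 x 17 mm. Origin: on its underside near the middle.
- pick: Bystander, not to be disturbed: thin grey-handled pick with a soft tip lying flat, 176 mm long, 14 mm thick. Origin: on its underside near the middle.
- lube: Bystander, not to be disturbed: upright plastic bottle, 44 mm across, 120 mm tall. Origin: on its underside near the middle.
- chainring: Bystander, not to be disturbed: flat toothed disc, 112 mm across, 6 mm thick. Origin: on its underside near the middle.

How it is judged:
By the outcome, as a careful person would: the job done as asked, in the order asked, and still so for the second after the job is handed in, with the robot touching nothing.
It also fails if it takes over 51 s, if anything falls off the work surface, if the arm or the gripper's body presses on something with over 40 N, if the wrist force passes 120 N, or if a joint passes its speed limit or range.

## Working session

There is one attempt and no reset: what is moved stays moved. The work goes in short steps, Python scripts to look and compute and a shell command to move; the robot and the scene stay as the last step left them, time stands still between calls to the robot, and variables do not carry over. Pictures are saved under pics/ and viewed, at most 10 in all, crops included, and the job is handed in when it is done.

```bash
ls; mkdir -p pics; python3 - <<'E'
from workcell import env, eyes
import cv2,json
s=env.get_state();print(s)
for n in("scene","side"):
    c=eyes.read_camera(n);cv2.imwrite(f"pics/{n}0.png",c["image"][:,:,::-1]);print(n,c["K"].tolist(),c["R"].tolist(),c["t"].tolist())
E
```

```text
nudge.py
pics
workcell.py
{'clock': 0.0, 'joint_pos': array([-1.46459953e+00,  3.13988032e-01,  4.50106396e-02,  1.30360232e+00,
        1.91257261e-05,  1.43120640e+00]), 'qvel': array([ 0.00026926,  0.00032949,  0.0002411 , -0.00031254,  0.00021209,
        0.00162523]), 'tau': array([ 7.50250947e-04, -4.80623889e+01,  2.98534960e+01,  1.92341645e-02,
       -2.21747096e-04, -7.65919914e-07]), 'tcp_pos': array([ 0.13986129, -0.55725993,  0.25242882]), 'orientation': array([-8.91411184e-04,  9.92457716e-01,  1.22584204e-01,  2.44490802e-05]), 'wrist_force': array([ 0.51879889, -0.30322605, -0.16989904]), 'ft_torque': array([ 0.01555583, -0.07407347,  0.01309087]), 'grip_force': 0.0, 'finger_gap': 0.08530360049770665}
scene [[437.88618046302287, 0.0, 316.1457901000493], [0.0, 437.88618046302287, 240.2893781791639], [0.0, 0.0, 1.0]] [[0.38829755750648365, 0.9213787566539712, 0.01691725808992548], [0.7109975656676932, -0.28785653252728666, -0.641577024445219], [-0.5862656978274553, 0.26115092086406516, -0.7668720415315305]] [-0.2634621779578765, -0.3212055924837955, 1.2019256526894744]
side [[602.4549247454228, 0.0, 327.75594583055965], [0.0, 602.4549247454228, 243.728600995828], [0.0, 0.0, 1.0]] [[-0.9919177083830589, -0.12687199528889723, -0.0016603034405906518], [-0.09725848770598444, 0.7686651671403603, -0.6322140835146168], [0.08148647964690628, -0.6269428663255496, -0.7747919694977861]] [0.551709716784535, 0.1106733242812191, 1.3312904003553376]
```

View pics/scene0.png

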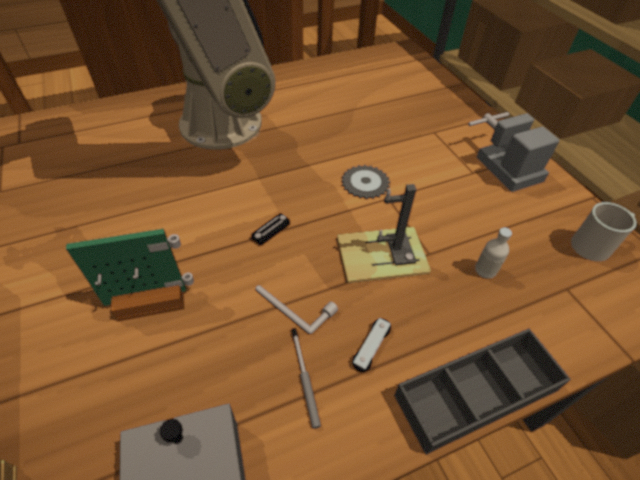

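View pics/side0.png

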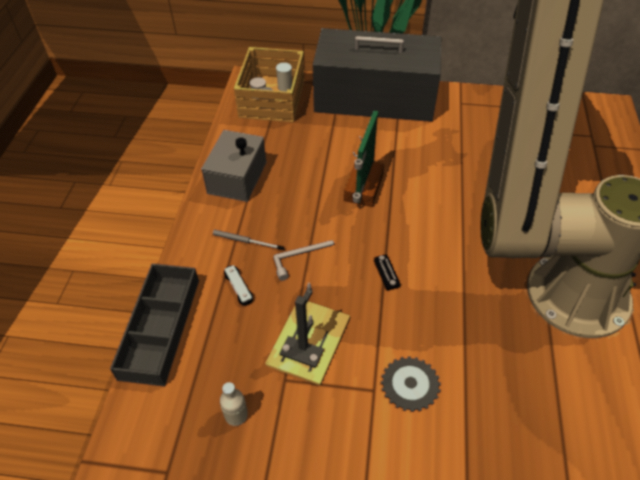

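```bash
cat > h.py <<'E'
import cv2,numpy as np
def crop(im,x0,y0,x1,y1,s):
    c=cv2.resize(im[y0:y1,x0:x1],None,fx=s,fy=s,interpolation=cv2.INTER_CUBIC)
    for x in range(-(-x0//10)*10,x1,10):
        cv2.line(c,(int((x-x0+.5)*s),0),(int((x-x0+.5)*s),5 if x%50 else 14),(255,255,255),1)
        if x%20==0: cv2.putText(c,str(x),(int((x-x0+.5)*s)-10,24),0,.35,(255,255,255),1)
    for y in range(-(-y0//10)*10,y1,10):
        cv2.line(c,(0,int((y-y0+.5)*s)),(5,int((y-y0+.5)*s)),(255,255,255),1)
        if y%20==0: cv2.putText(c,str(y),(7,int((y-y0+.5)*s)+4),0,.35,(255,255,255),1)
    return c
E
python3 - <<'E'
import cv2,numpy as np
from h import crop
a=cv2.imread("pics/scene0.png");b=cv2.imread("pics/side0.png")
cv2.imwrite("pics/stand.png",np.hstack([crop(a,332,180,437,285,4),crop(b,262,282,354,387,4)]))
cv2.imwrite("pics/leaf.png",np.hstack([crop(a,60,222,200,326,4),crop(b,340,106,390,210,4)]))
E
```

```text
(no output)
```

View pics/stand.png

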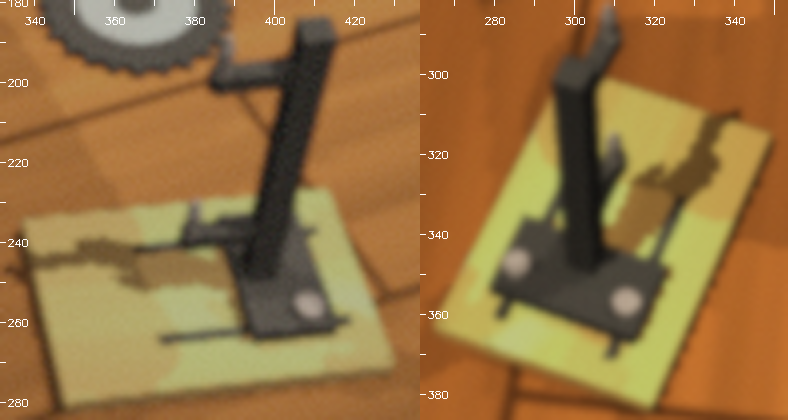

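View pics/leaf.png

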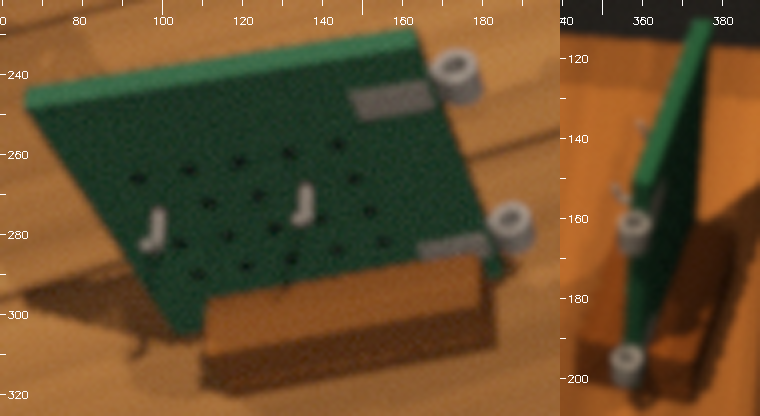

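```bash
cat > fit.py <<'E'
import numpy as np
from scipy.optimize import least_squares
from workcell import env, eyes
C={n:eyes.read_camera(n) for n in("scene","side")}
def proj(n,X):
    c=C[n];p=c["R"]@X+c["t"];p=c["K"]@p;return p[:2]/p[2]
def W(p,X,z):
    c,s=np.cos(p[2]),np.sin(p[2]);return np.array([p[0]+c*X[0]-s*X[1],p[1]+s*X[0]+c*X[1],z+X[2]])
leaf=[("scene",(-75,-6,170),(162.8,229)),("scene",(-75,6,170),(164,233)),("scene",(75,-6,170),(65.8,244.5)),("scene",(75,6,170),(66.3,249)),
("scene",(-85,0,148),(173.5,238)),("scene",(-85,0,38),(187.8,275.8)),("scene",(75,6,0),(104.5,305.3)),
("side",(75,0,170),(375.5,111)),("side",(-75,0,170),(360.3,150.5)),("side",(-85,0,148),(358.3,159.8)),("side",(-85,0,38),(356.5,195))]
stand=[("scene",(85,60,12),0),]
sc=[(337,234.5),(347.5,280),(429.8,270.3),(413.5,226.3)]  # scene corners
sd=[(349.5,314.8),(307,301),(265.8,363.5),(319.5,382.8)]
def run(F,x0,z,slide=False):
    def r(p):
        return np.concatenate([proj(n,W(p,(np.array(X)+([p[3]*1e3,0,0] if m else 0))/1e3,z))-uv for n,X,uv,m in F])
    s=least_squares(r,x0,loss="soft_l1");print(s.x,np.degrees(s.x[2]));print(r(s.x).reshape(-1,2).round(1).tolist());return s.x
L=[(a,b,c,0) for a,b,c in leaf]
if __name__=="__main__":
    best=None
    run(L,[0.15,-0.5,-1.5],.012)
    cor=[(85,60,12),(85,-60,12),(-85,-60,12),(-85,60,12)]
    # scene order: 337(left-top),347(left-bottom),430(right-bottom),413(right-top); +x side is left in scene
    S=[("scene",(85,-60,12),sc[0],0),("scene",(85,60,12),sc[1],0),("scene",(-85,60,12),sc[2],0),("scene",(-85,-60,12),sc[3],0),
       ("side",(85,-60,12),sd[0],0),("side",(85,60,12),sd[1],0),("side",(-85,60,12),sd[2],0),("side",(-85,-60,12),sd[3],0)]
    P=[("scene",(20,0,192),(388.5,188.5),1),("scene",(20,0,82),(379.8,230.8),1),("scene",(-20,0,192),(410.3,187),1),
       ("side",(20,0,192),(308.5,284.5),1),("side",(20,0,82),(310.3,316),1),("side",(-20,0,192),(300.8,299.5),1)]
    p=run(S+P,[0.45,0.05,-1.9,0],0.0)
    print("pintle",W(p,(0.02+p[3],0,.06),0))
E
python3 fit.py
```

```text
[ 0.49875572 -0.27483147 -1.73128727] -99.19545347128563
[[1.0, -1.9], [-0.1, -0.5], [0.0, -1.6], [-1.4, -0.3], [-0.2, -0.5], [-0.6, -0.0], [-0.8, 0.8], [-0.8, -0.3], [-1.4, 0.8], [-0.8, 1.6], [-0.7, 0.0]]
[ 0.57214477  0.19286849 -1.82171562 -0.00698159] -104.37661639380507
[[-0.4, -1.0], [-0.1, -0.7], [0.7, -0.5], [-0.2, -0.7], [0.2, 0.1], [-9.0, -3.4], [-1.4, -0.5], [0.2, 0.4], [-0.1, -0.5], [0.5, -1.4], [0.1, -1.1], [-0.1, -1.6], [-0.4, -1.0], [-0.9, 0.1]]
pintle [0.56891237 0.18025776 0.06      ]
```

```bash
cat > d.py <<'E'
# python3 d.py x y z yaw_deg : tool-frame shift/turn from measured pose to TCP target (tool x at yaw, z down)
import sys,numpy as np
from scipy.spatial.transform import Rotation as R
from workcell import env, eyes
s=env.get_state();q=s["orientation"];Rt=R.from_quat(q[[1,2,3,0]])
x,y,z,a=map(float,sys.argv[1:]);a=np.radians(a)
G=R.from_matrix(np.array([[np.cos(a),np.sin(a),0],[np.sin(a),-np.cos(a),0],[0,0,-1]]))
print((Rt.inv().apply(np.array([x,y,z])-s["tcp_pos"])).round(4),(Rt.inv()*G).as_rotvec().round(4))
print("t",s["clock"],"tcp",s["tcp_pos"].round(4),"F",s["wrist_force"].round(2),"M",s["ft_torque"].round(3),"gap",round(s["finger_gap"],4),"j",s["joint_pos"].round(2))
E
python3 d.py .4988 -.2748 .26 80.8
```

```text
[ 0.4169 -0.1869 -0.007 ] [-9.0000e-04 -7.0000e-04 -1.1645e+00]
t 0.2 tcp [ 0.1399 -0.5575  0.2527] F [ 0.21  0.45 -0.2 ] M [0.011 0.007 0.004] gap 0.0852 j [-1.46  0.31  0.05  1.3  -0.    1.43]
```

```bash
echo '[[0.052,-0.023,-0.004,0,0,-0.146],[0.104,-0.047,-0.007,0,0,-0.291],[0.156,-0.07,-0.007,0,0,-0.437],[0.208,-0.093,-0.007,0,0,-0.582],[0.26,-0.117,-0.007,0,0,-0.728],[0.313,-0.14,-0.007,0,0,-0.873],[0.365,-0.163,-0.007,0,0,-1.019],[0.417,-0.187,-0.007,0,0,-1.164]]' > next.json && python3 nudge.py next.json; echo '[[0,0,0,0,0,0]]' > next.json && python3 nudge.py next.json; python3 d.py .4988 -.2748 .167 80.8; python3 -c "
from workcell import env, eyes;import cv2
c=eyes.read_camera('wrist');cv2.imwrite('pics/w1.png',c['image'][:,:,::-1]);print(c['K'].tolist(),c['R'].tolist(),c['t'].tolist())"
```

```text
clock: 1.2
tcp_pos: [0.5002, -0.2736, 0.2602]
orientation: [0.0, 0.76, 0.65, -0.0]
wrist_force: [-0.1, -0.9, 0.2]
finger_gap: 0.0855
grip_force: 0.0
clock: 1.32
tcp_pos: [0.5013, -0.2721, 0.2598]
orientation: [-0.0, 0.76, 0.65, 0.0]
wrist_force: [0.5, -0.2, 0.9]
finger_gap: 0.0853
grip_force: 0.0
[-0.0031 -0.002   0.0928] [-0.0001 -0.0006  0.006 ]
t 1.325 tcp [ 0.5013 -0.2721  0.2598] F [ 0.48 -0.18  0.87] M [-0.031  0.015 -0.013] gap 0.0853 j [-0.64  0.3   0.05  1.32  0.    1.09]
[[371.64829954431775, 0.0, 315.7704720844366], [0.0, 371.64829954431775, 239.07060797297095], [0.0, 0.0, 1.0]] [[0.9881363502137075, -0.15357822925534423, -0.0005299859693337205], [-0.14702365921287716, -0.9469498504732989, 0.2857796779343381], [-0.04439140702873173, -0.2823113674427425, -0.9582952023226557]] [-0.5368914273315196, -0.22230711637279416, 0.330419536082613]
```

View pics/w1.png

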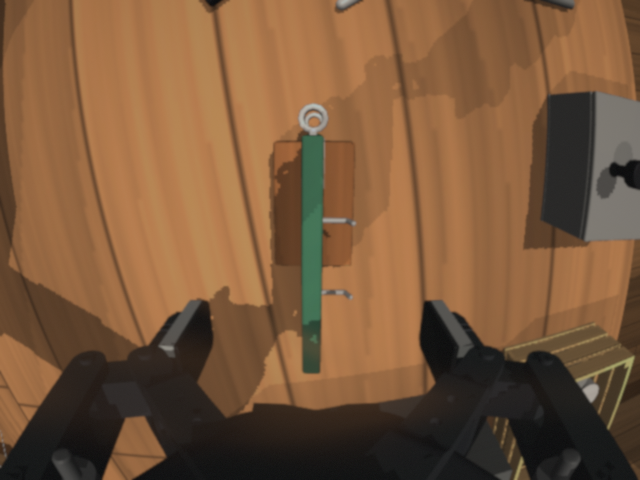

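```bash
cat > w.py <<'E'
import numpy as np
def ray(c,u,v,z):
    K=c["K"];d=np.array([(u-K[0,2])/K[0,0],(v-K[1,2])/K[1,1]]);th=np.hypot(*d)
    r=np.array([*(d/th*np.sin(th)),np.cos(th)])
    o=-c["R"].T@c["t"];w=c["R"].T@r;return o+w*(z-o[2])/w[2]
def pix(c,X):
    p=c["R"]@np.array(X)+c["t"];th=np.arctan2(np.hypot(p[0],p[1]),p[2]);d=p[:2]/np.hypot(p[0],p[1])*th
    return d*c["K"][0,0]+c["K"][:2,2]
E
python3 - <<'E'
import numpy as np
from w import *
from workcell import env, eyes
c=eyes.read_camera("wrist")
P={k:ray(c,*k[:2],k[2]) for k in[(301,136,.182),(324,136,.182),(303,373,.182),(322,373,.182),(314,118,.160)]}
for k in P:print(k,P[k].round(4))
v=list(P.values());a=(v[0]+v[1])/2;b=(v[2]+v[3])/2
print("mid",(a+b)/2,"len",np.linalg.norm(b-a),"yaw",np.degrees(np.arctan2(*(b-a)[[1,0]])))
E
python3 d.py .4988 -.2748 .167 80.8
```

```text
(301, 136, 0.182) [ 0.5031 -0.2023  0.182 ]
(324, 136, 0.182) [ 0.5151 -0.2042  0.182 ]
(303, 373, 0.182) [ 0.4793 -0.3485  0.182 ]
(322, 373, 0.182) [ 0.4916 -0.3504  0.182 ]
(314, 118, 0.16) [ 0.5114 -0.1931  0.16  ]
mid [ 0.49726604 -0.27633688  0.182     ] len 0.14811160200233991 yaw -99.18709282895921
[-0.0004 -0.      0.0929] [-0.0009  0.0001  0.0004]
t 1.425 tcp [ 0.499  -0.2744  0.2599] F [-0.35  0.53 -0.  ] M [ 0.055 -0.013 -0.023] gap 0.0853 j [-0.64  0.3   0.05  1.32 -0.    1.09]
```

```bash
echo '[[-0.002,-0.001,0.035,0,0,0],[-0.002,-0.001,0.07,0,0,0],[-0.002,-0.001,0.093,0,0,0],[-0.002,-0.001,0.093,0,0,0]]' > next.json && python3 nudge.py next.json 0.05; echo '[[0,0,0,0,0,0],[0,0,0,0,0,0],[0,0,0,0,0,0],[0,0,0,0,0,0]]' > next.json && python3 nudge.py next.json 0.0 60; python3 d.py .4972 -.2763 .167 80.8
```

```text
clock: 1.92
tcp_pos: [0.4951, -0.2771, 0.1655]
orientation: [-0.002, 0.763, 0.647, -0.001]
wrist_force: [0.8, -0.5, 0.6]
finger_gap: 0.0501
grip_force: 0.0
clock: 2.42
tcp_pos: [0.4983, -0.2778, 0.1689]
orientation: [0.002, 0.762, 0.648, -0.0]
wrist_force: [-1.4, -2.8, 7.2]
finger_gap: 0.0113
grip_force: 59.8
[ 0.0013 -0.0014  0.0019] [ 0.0026  0.0025 -0.0007]
t 2.425 tcp [ 0.4983 -0.2778  0.1689] F [-1.39 -2.85  7.17] M [-0.271  0.252 -0.006] gap 0.0113 j [-0.65  0.34 -0.13  1.1  -0.    1.08]
```

```bash
echo '[[0,0,-0.025,0,0,0],[0,0,-0.05,0,0,0],[0,0,-0.073,0,0,0]]' > next.json && python3 nudge.py next.json; python3 d.py .5402 .0676 .24 75.6
```

```text
clock: 2.8
tcp_pos: [0.4972, -0.2761, 0.2403]
orientation: [-0.001, 0.762, 0.648, -0.0]
wrist_force: [-1.2, -0.0, -3.4]
finger_gap: 0.0114
grip_force: 59.0
[ 0.3462 -0.0126  0.0007] [-0.0015 -0.0009  0.0906]
t 2.8 tcp [ 0.4972 -0.2761  0.2403] F [-1.21 -0.02 -3.42] M [-0.026 -0.034 -0.031] gap 0.0114 j [-0.65  0.31  0.    1.27  0.    1.08]
```

```bash
echo '[[0.03,-0.001,0,0,0,0.01],[0.08,-0.003,0,0,0,0.02],[0.135,-0.005,0,0,0,0.035],[0.19,-0.007,0,0,0,0.05],[0.245,-0.009,0,0,0,0.065],[0.295,-0.011,0,0,0,0.08],[0.33,-0.0125,0,0,0,0.09],[0.346,-0.0125,0,0,0,0.0905]]' > next.json && python3 nudge.py next.json;echo '[[0,0,0,0,0,0],[0,0,0,0,0,0]]' > next.json && python3 nudge.py next.json; python3 d.py .5402 .0676 .24 75.6; python3 -c "
from workcell import env, eyes;import cv2,pickle,numpy as np
from h import crop
c=eyes.read_camera('wrist');pickle.dump(c,open('w2.pkl','wb'));cv2.imwrite('pics/w2.png',c['image'][:,:,::-1])
from w import pix
print([pix(c,p).round(0) for p in ([.569,.180,.192],[.569,.18,.082],[.5402+.0288,.0676+.1125,.07])])
cv2.imwrite('pics/w2c.png',crop(np.ascontiguousarray(c['image'][:,:,::-1]),220,0,420,150,4))"
```

```text
clock: 3.8
tcp_pos: [0.54, 0.069, 0.2395]
orientation: [-0.001, 0.789, 0.614, -0.001]
wrist_force: [0.9, -0.3, -3.9]
finger_gap: 0.0111
grip_force: 58.9
clock: 4.05
tcp_pos: [0.5405, 0.0659, 0.24]
orientation: [0.0, 0.79, 0.613, -0.0]
wrist_force: [0.4, -1.3, -3.5]
finger_gap: 0.0111
grip_force: 59.0
[ 0.0015 -0.0007 -0.    ] [-0.0005  0.0007 -0.0009]
t 4.05 tcp [0.5405 0.0659 0.24  ] F [ 0.42 -1.27 -3.54] M [-0.104 -0.004  0.034] gap 0.0111 j [-0.03  0.26 -0.06  1.25 -0.    1.8 ]
[array([314.,  35.]), array([315.,  72.]), array([315.,  75.])]
```

View pics/w2c.png

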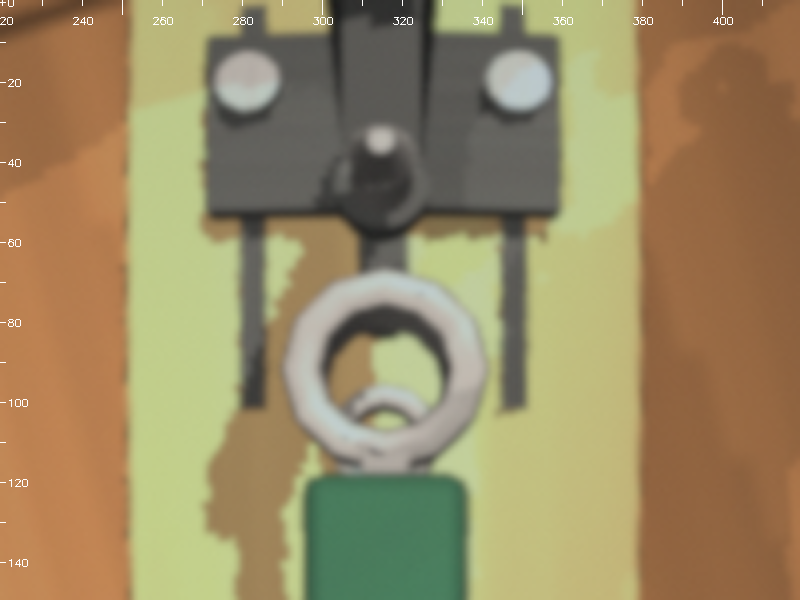

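```bash
python3 - <<'E'
import pickle,numpy as np
from w import *
c=pickle.load(open("w2.pkl","rb"))
o=-c["R"].T@c["t"];print("cam",o)
tip=ray(c,314.5,34.2,.192);rg=ray(c,315.7,91.2,.231)
u=np.array([.2487,.9686]);n=np.array([.9686,-.2487])
print(tip,rg,"along",(tip-rg)[:2]@u,"tooly",(tip-rg)[:2]@n)
b=np.array([*rg[:2],.121]);print(pix(c,b),pix(c,b+np.array([*(u*.009),0])),pix(c,b+np.array([*(n*.009),0])))
# edge ring top: outer observed (385,268)
a=np.array([*rg[:2],.231]);print(pix(c,a+np.array([*(u*.009),0])),pix(c,a-np.array([*(u*.009),0])),pix(c,a+np.array([*(n*.009),0])))
t2=np.array([*tip[:2],.082]);print(pix(c,t2))
E
python3 d.py .5402 .0676 .24 75.6
```

```text
cam [0.55886742 0.13699228 0.35994775]
[0.56925872 0.18044415 0.192     ] [0.56213276 0.15039781 0.231     ] along 0.030875109068844917 tooly -0.0005703148689118536
[315.94181334 109.37816228] [315.93423469  95.46291284] [330.19829108 109.43308459]
[315.68536659  65.78133776] [315.7148036  116.99559276] [342.14526544  91.42316867]
[315.17985445  71.58957234]
[ 0.0017 -0.0008  0.    ] [-0.0005  0.0006 -0.0015]
t 4.1 tcp [0.5406 0.0657 0.24  ] F [-0.94  0.35 -3.68] M [ 0.046 -0.052 -0.021] gap 0.0112 j [-0.03  0.26 -0.06  1.25 -0.    1.8 ]
```

```bash
echo '[[0.01,-0.0005,0,0,0,0],[0.022,-0.0005,0,0,0,0],[0.031,-0.0005,0.006,0,0,0],[0.031,-0.0005,0.012,0,0,0],[0.031,-0.0005,0.012,0,0,0],[0.031,-0.0005,0.012,0,0,0]]' > next.json && python3 nudge.py next.json; python3 -c "
from workcell import env, eyes;import cv2,pickle,numpy as np
from h import crop
c=eyes.read_camera('wrist');pickle.dump(c,open('w3.pkl','wb'))
from w import pix
print(pix(c,[.5693,.1804,.192]))
cv2.imwrite('pics/w3c.png',crop(np.ascontiguousarray(c['image'][:,:,::-1]),276,60,356,120,8))"; python3 d.py .5484 .0954 .228 75.6
```

```text
clock: 4.85
tcp_pos: [0.5478, 0.0968, 0.2281]
orientation: [-0.0, 0.79, 0.613, -0.0]
wrist_force: [-0.2, 0.4, -3.3]
finger_gap: 0.0112
grip_force: 58.8
[316.13785136 100.17572922]
[-0.0012  0.0008  0.0003] [ 0.0001  0.0002 -0.0005]
t 4.9 tcp [0.5479 0.0967 0.2283] F [ 0.67  0.03 -4.  ] M [-0.057 -0.03  -0.019] gap 0.0114 j [ 0.03  0.29 -0.05  1.23 -0.    1.85]
```

View pics/w3c.png

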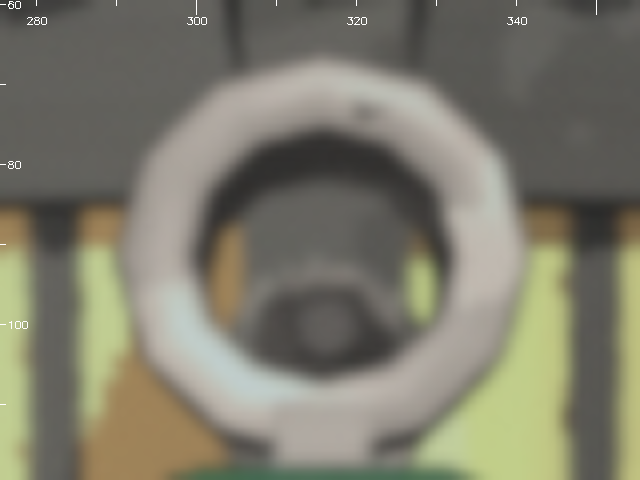

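```bash
python3 - <<'E'
import pickle,numpy as np
from w import *
c=pickle.load(open("w3.pkl","rb"))
tip=ray(c,316.1,100.1,.192);rg=ray(c,315.75,91.6,.219)
u=np.array([.2487,.9686]);n=np.array([.9686,-.2487])
print(tip,rg,"along",(tip-rg)[:2]@u,"tooly",(tip-rg)[:2]@n)
E
```

```text
[0.56929286 0.18043491 0.192     ] [0.56935927 0.1811734  0.219     ] along -0.000731817530419145 tooly 0.0001193374949577892
```

```bash
echo '[[-0.0007,0,0,0,0,0],[-0.0007,0,0.004,0,0,0],[-0.0007,0,0.008,0,0,0],[-0.0007,0,0.011,0,0,0],[-0.0007,0,0.014,0,0,0],[-0.0007,0,0.017,0,0,0],[-0.0007,0,0.02,0,0,0],[-0.0007,0,0.02,0,0,0]]' > next.json && python3 nudge.py next.json; python3 d.py .5484 .0954 .197 75.6
```

```text
clock: 5.9
tcp_pos: [0.5476, 0.0963, 0.208]
orientation: [-0.0, 0.79, 0.613, -0.0]
wrist_force: [0.5, 0.2, -3.5]
finger_gap: 0.0115
grip_force: 58.9
[-0.0006  0.001   0.011 ] [-0.0005  0.0003 -0.0001]
t 5.9 tcp [0.5476 0.0963 0.208 ] F [ 0.45  0.2  -3.47] M [-0.004 -0.001 -0.001] gap 0.0115 j [ 0.03  0.29 -0.09  1.18 -0.    1.85]
```

Both sockets are engaged without contact; I'll lower the last ~11 mm slowly.

```bash
echo '[[0,0,0.003,0,0,0],[0,0,0.005,0,0,0],[0,0,0.007,0,0,0],[0,0,0.0085,0,0,0],[0,0,0.0085,0,0,0]]' > next.json && python3 nudge.py next.json; echo '[[0,0,0.001,0,0,0],[0,0,0.001,0,0,0]]' > next.json && python3 nudge.py next.json;echo '[[0,0,0.001,0,0,0],[0,0,0.001,0,0,0]]' > next.json && python3 nudge.py next.json; python3 d.py .5484 .0954 .197 75.6
```

```text
clock: 6.52
tcp_pos: [0.5477, 0.0962, 0.1996]
orientation: [-0.0, 0.79, 0.613, -0.0]
wrist_force: [0.8, -0.0, -3.1]
finger_gap: 0.0114
grip_force: 59.0
clock: 6.78
tcp_pos: [0.5477, 0.0963, 0.1987]
orientation: [0.0, 0.79, 0.613, -0.0]
wrist_force: [-0.0, 1.0, -3.0]
finger_gap: 0.0113
grip_force: 59.0
clock: 7.02
tcp_pos: [0.5477, 0.0963, 0.1977]
orientation: [-0.0, 0.79, 0.613, -0.0]
wrist_force: [-0.5, -0.1, -3.2]
finger_gap: 0.0115
grip_force: 59.0
[-0.0007  0.0009  0.0007] [-0.0001  0.0001 -0.0002]
t 7.025 tcp [0.5477 0.0963 0.1977] F [-0.49 -0.06 -3.22] M [-0.046  0.055  0.015] gap 0.0115 j [ 0.03  0.3  -0.11  1.16 -0.    1.85]
```

```bash
for i in 1 2 3; do echo '[[0,0,0.0007,0,0,0],[0,0,0.0007,0,0,0]]' > next.json && python3 nudge.py next.json | grep -E 'tcp|wrist'; done
```

```text
tcp_pos: [0.5477, 0.0963, 0.197]
wrist_force: [-0.1, -0.8, -3.2]
tcp_pos: [0.5479, 0.0963, 0.1967]
wrist_force: [-0.7, -0.4, -2.4]
tcp_pos: [0.548, 0.0961, 0.1964]
wrist_force: [-1.6, -1.7, 3.8]
```

```bash
echo '[[0,0,-0.0003,0,0,0],[0,0,-0.0003,0,0,0]]' > next.json && python3 nudge.py next.json - 20; echo '[[0,0,0,0,0,0],[0,0,0,0,0,0],[0,0,0,0,0,0]]' > next.json && python3 nudge.py next.json 0.025; python3 -c "
from workcell import env, eyes;import cv2,numpy as np
from h import crop
c=eyes.read_camera('wrist');i=np.ascontiguousarray(c['image'][:,:,::-1]);cv2.imwrite('pics/w4.png',crop(i,120,50,520,350,2))"
```

```text
clock: 8.02
tcp_pos: [0.5479, 0.0962, 0.1964]
orientation: [0.0, 0.79, 0.613, 0.0]
wrist_force: [-2.3, -1.6, 3.4]
finger_gap: 0.0112
grip_force: 60.0
clock: 8.4
tcp_pos: [0.5478, 0.0964, 0.1957]
orientation: [-0.0, 0.79, 0.613, -0.0]
wrist_force: [-0.7, 0.4, 0.4]
finger_gap: 0.0247
grip_force: 0.0
```

View pics/w4.png

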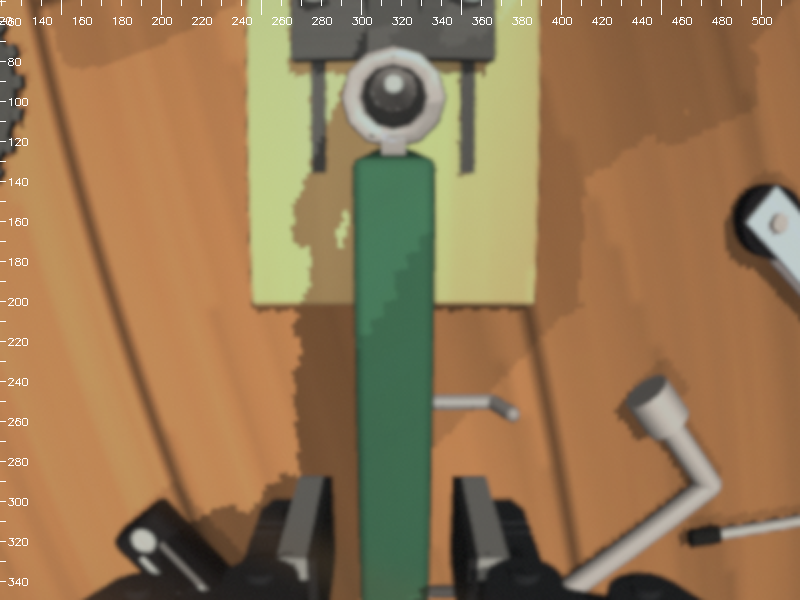

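The upper pintle tip shows inside the ring (about 316,92), and the fingers (about 280 and 355) are clear of both faces. I'll retract straight up and check.

```bash
echo '[[0,0,-0.015,0,0,0],[0,0,-0.045,0,0,0],[0,0,-0.09,0,0,0],[0,0,-0.13,0,0,0],[0,0,-0.13,0,0,0]]' > next.json && python3 nudge.py next.json 0.04; echo '[[-0.04,0,0,0,0,0],[-0.09,0,0,0,0,0],[-0.14,0,0,0,0,0],[-0.15,0,0,0,0,0],[-0.15,0,0,0,0,0],[-0.15,0,0,0,0,0]]' > next.json && python3 nudge.py next.json; python3 -c "
from workcell import env, eyes;import cv2,numpy as np
from h import crop
a,b=[np.ascontiguousarray(eyes.read_camera(n)['image'][:,:,::-1]) for n in('scene','side')]
cv2.imwrite('pics/fin.png',np.hstack([crop(a,270,160,440,330,2.3),crop(b,230,220,400,390,2.3)]))"
```

```text
clock: 9.07
tcp_pos: [0.5494, 0.0964, 0.3309]
orientation: [0.002, 0.79, 0.613, 0.003]
wrist_force: [-0.3, 0.3, -0.3]
finger_gap: 0.0404
grip_force: 0.0
clock: 9.82
tcp_pos: [0.5106, -0.0481, 0.3259]
orientation: [-0.0, 0.79, 0.613, 0.0]
wrist_force: [1.3, 0.3, 0.9]
finger_gap: 0.04
grip_force: 0.0
```

View pics/fin.png

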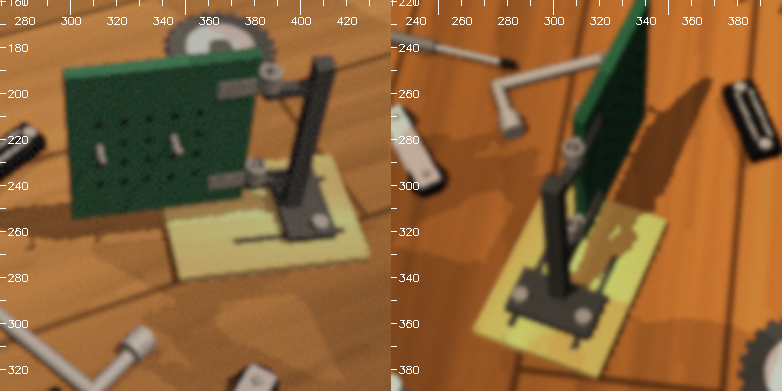

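Both sockets sit on the shoulders of the two arms (scene about 387,190 and 381,231). The leaf hangs upright and nothing around it has moved, so I'll hand in.

```bash
echo '[[0,0,0,0,0,0],[0,0,0,0,0,0],[0,0,0,0,0,0],[0,0,0,0,0,0]]' > next.json && python3 nudge.py next.json | head -1; python3 -c "
from workcell import env, eyes;print(env.hand_in())"
```

```text
clock: 10.42
the job is handed in; nothing more can be done
None
```

The leaf hangs on the stand with both sockets seated on their shoulders (light contact at the expected height, confirmed in the pictures), the gripper is clear, nearby bystanders look unmoved, and I handed in at about 10.4 s; no verdict was printed.

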